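# Switch off a bench power supply and pop its fuse door

## Robot

A 7-joint arm with a two-finger parallel gripper is mounted at the origin on the work surface. World frame = base frame: x ahead of the robot, y to its left, z up, the work surface at z = 0. Lengths are in m, angles in rad, forces in N, time in s.
With the tool pointing down it reaches from about 0.4 to 0.85 m from the base axis. Payload 4.5 kg.
Tool frame: the origin (TCP) lies between the finger pads; the fingertips stand 11 mm ahead of it and the grasp point (between the pads) lies 8 mm behind it (r.tip_reach is the distance from the TCP to the fingertips, in m); x points along the fingers, y is the direction in which the jaws open and shut, and the axes are right-handed (so a half turn about x gives the same grasp; the last joint's range is limited). The gripper opens to 88 mm and grips with 3 to 60 N. Pads are 18 mm wide; open, the fingers measure 123 mm over their backs; the gripper's body (75 mm by 187 mm) begins 45 mm behind the grasp point.
Start: joints at [-1.097, 0.689, -0.195, 1.565, 0.157, 0.902, -0.215], TCP at [0.266, 0.566, 0.25] pointing down, gripper open.
Joint ranges: [-3.01, 3.01], [-0.46, 2.08], [-1.47, 1.51], [0.13, 2.56], [-1, 4.14], [0.04, 2.09], [-2.66, 2.66]. Speed limits (rad/s): [2.57, 2.57, 3.14, 3.14, 3.14, 3.14, 3.14].

## Interface

Orientations are given as a unit quaternion [x, y, z, w].
In Python, from plant import r gives the robot as it stands.
- The arm moves only by the tool drive_tool, never from a script. Its argument "deltas" is a list of rows, each a list of 3 entries, a list of its own where there are three numbers: the turn, a rotation vector about the tool's x, y, z in degrees, then the shift along the tool's x, y, z in cm, then the finger opening in cm, from 0 to 8.81. A call has 1 to 12 rows; each row shifts and turns the commanded pose from where the row before left it, along the tool's axes as they then stand; what a row does not reach is not made up. A row lasts 1/12 s, in which the tool goes at most 41.7 mm and 7.16 degrees, less where a joint would pass 70% of its speed; a pose out of reach is approached as far as the arm can. A call is refused whole if a number of a shift passes 4.17 or a number of a turn 7.16, either way. A call with a gripper value outside its range is refused whole. The fingers move at their own pace and stop on an object; "force" is the grip in N (left out, the last holds). Time passes only in rows, so rows that do not move let the fingers close. It gives the time, the measured TCP pose, the force and the opening at its end, in the units of the state.
- r.get_state(): the state, without advancing time (a new reading comes with each control period).
- r.snapshot(name): name is "scene" or "top"; returns a dict with "color" (400x640x3 uint8, red, green, blue), "fov_y" (degrees; the focal length in pixels is half the picture's height over the tangent of half this angle, whatever the lens; pixels are square), "cx", "cy" (the principal point, pixels), "extrinsics" (4x4, takes a point from world to camera coordinates). Camera axes: x right, y up, looking along -z (the intrinsics and any distortion apply to the point x, -y, -z); pixel columns grow to the right and rows downward; lengths in m; the calibration is good to about 2 mm. A picture is of the moment at which its call begins. There is no depth.
- r.finish_job(): hands the job in, once; it reports no verdict.
The state is a dict: "clock": time; "q": joint angles; "qd": joint speeds; "joint_torque": joint torques, N m; "tool_pos": TCP position; "eef_rot": TCP orientation; "contact_force": force on the tool from outside, world axes, zero at the start; "moment": the same for the moment, N m; "opening": opening from 0.0 (shut) to 1.0 (fully open).
Only numpy, scipy, OpenCV 4.12 (cv2) and the standard library are available. Lean on these libraries where they do the work, as an engineer would, in place of code of your own. Each camera call takes 0.05 s, during which the arm holds its last target. There are 200 camera calls.

## Task

Get the bench power supply ready for a new fuse: first push its toggle switch all the way over to the rear (off), then press the front end of the fuse door down once, so that its push-push latch lets go and the door springs up when you let go of it. Leave the door standing wide open: do not push it back down, and do not lift or shift the supply, or disturb the flux jar, solder reel, phone and screwdriver around it.

Things in the scene. Friction and masses are not known exactly. Their poses are not given: they have to be found in the camera images.
- supply: Grey flat bench power supply, loose, about 3 kg, 200 (x) x 280 (y) x 75 mm high, controls on its top. Origin: centre of its underside; x points from its front (robot side) to its rear, y to its left. In its frame: switch housing (70 x 50 x 25 mm high) at x -10, y -90; fuse door x -30 to 50, y 40 to 100; two 16 mm binding posts at x -80, y 55 and 85; two 14 mm knobs at x 72, y -105 and -65.
- switch (a joint): Toggle switch angle in rad: 0 leans fully to the front (on), 1.0 fully to the rear (off, its stop). The lever is 55 mm long from its pivot (supply x -10, y -90, z 97 mm) and swings in the supply's x-z plane, 0.5 rad to either side of upright; it stays where it is left and needs 1 to 2 N at its ball.
- switch_tip (a point): Centre of the black ball (diameter 26 mm) at the end of the toggle lever. It moves with the lever.
- fuse_door (a joint): Fuse door angle in rad: 0 latched, negative as the front end is pressed (rigid stop at -0.105, 6.5 mm down), 0.75 fully open. A spring opens it (about 3 N at the press point). Pressed past about -0.07 and let go, it unlatches and rises by itself in about half a second; pushed slowly down again to the stop it latches again.
- door_press (a point): The press point: on the top face of the fuse door, 18 mm from its free front edge, amid four dark ribs (1 mm high). The door is a grey plate 80 (x) x 60 (y) x 6 mm, its top 7 mm above the case, hinged along its rear edge 62 mm behind this point. The point moves with the door; its z axis is the door's outward normal.
- catch (a joint): Sideways place, in m, of the latch's sprung follower under the door: about 0 while latched, about +0.007 once let go (stays so while the door is open), below -0.004 only while an open door is being pushed home again.
- flux_jar_mid (a point): Centre of a small loose jar (diameter 34, 38 mm high) that stands on the supply's top near its rear edge. Bystander.
- reel_mid (a point): Centre of a white solder reel (diameter 56, 38 mm high) standing on the table to the left of the supply. Bystander.
- phone: A black phone, 150 x 72 x 9 mm, lying on the table to the right of the supply; origin at the centre of its underside. Bystander.
- screwdriver_grip (a point): Middle of the 26 mm thick handle of a 170 mm screwdriver lying on the table behind the supply. Bystander.

How it is judged:
On the way, in this order (a step that is already met when the one before it is completed fails the run):
1. the toggle switch is pushed over to the rear, the fuse door still shut (value of joint switch above 0.88 rad and value of joint fuse_door below 0.05 rad), for 0.1 s.
2. the front end of the fuse door is pressed down by the robot until its latch lets go (value of joint fuse_door below -0.03 rad and value of joint catch above 0.004 m).
3. the fuse door has popped up and stays up (value of joint fuse_door above 0.6 rad), for 0.4 s.
At the end, for the whole second after the job is handed in: The toggle switch leans to the rear (above 0.88 of 1.0 rad), the fuse door stands open and still (above 0.6 rad), its latch free, the supply stands flat within 30 mm of where it was, and the jar, reel, phone and screwdriver are within 30 mm of where they were (value of joint switch above 0.88 rad and value of joint fuse_door above 0.6 rad and velocity of joint fuse_door between -0.05 and 0.05 rad/s and value of joint catch above 0.004 m and height (world z) of supply below 0.008 m and angle between supply's own z axis and vertical below 0.05 rad and distance of each of supply, reel_mid, flux_jar_mid, screwdriver_grip, phone from where it was at the start of the episode below 0.03 m and linear speed of supply below 0.02 m/s); the robot touches nothing.
It fails at once if the fuse door opens while the switch is still on (value of joint fuse_door above 0.08 rad and value of joint switch below 0.6 rad).
It fails at once if the fuse door is pushed back down after it has popped (a second press) (value of joint catch below -0.004 m or (value of joint fuse_door between 0.1 and 0.45 rad and velocity of joint fuse_door below -0.15 rad/s)).
It fails at once if the supply is lifted, tipped or shifted by more than 30 mm (height (world z) of supply above 0.012 m or angle between supply's own z axis and vertical above 0.1 rad or distance of supply from where it was at the start of the episode above 0.03 m).
It fails at once if the jar, reel, phone or screwdriver is disturbed (moved by more than 30 mm) (not (distance of each of reel_mid, flux_jar_mid, screwdriver_grip, phone from where it was at the start of the episode below 0.03 m)).
It also fails if it takes over 35 s, if anything falls off the work surface, if the arm or the gripper's body presses on something with over 40 N, if the wrist force passes 120 N, or if a joint passes its speed limit or range.

## Working session

There is one attempt and no reset: what is moved stays moved. The work goes in short steps, Python scripts to look and compute and a tool call to move; the robot and the scene stay as the last step left them, time stands still between calls to the robot, and variables do not carry over. Pictures are saved under pics/ and viewed, about 8 in all and at most 12, crops included, and the job is handed in when it is done.

Besides the shell and the picture viewer there is one more tool, called after "Call:" by a JSON object that holds its "name" and its "arguments", one argument or row to a line. drive_tool: Moves the arm, as the interface text tells. Its arguments: {"type":"object","properties":{"deltas":{"type":"array","items":{"type":"array"}},"force":{"type":"number"}},"required":["deltas"]}

```bash
mkdir -p pics; ls; python3 - <<'E'
from plant import r
import cv2
s=r.get_state();print({k:s[k] for k in('clock','tool_pos','eef_rot','opening','contact_force')},r.tip_reach)
for n in('scene','top'):
    d=r.snapshot(n);cv2.imwrite(f'pics/{n}0.png',d['color'][:,:,::-1]);print({k:d[k] for k in d if k!='color'})
E
```

```text
pics
{'clock': 0.0, 'tool_pos': array([0.26589053, 0.56495505, 0.24892793]), 'eef_rot': array([ 0.15357337,  0.69017173, -0.15484576,  0.69000072]), 'opening': 0.9998122405840845, 'contact_force': array([-0.47214348, -0.16416998, -0.34036565])} 0.011
{'fov_y': 42.32406331707119, 'cx': 321.2016102639294, 'cy': 199.0704183756929, 'extrinsics': array([[-0.88260194,  0.46976116, -0.01839229,  0.52294477],
       [-0.35266327, -0.63571039,  0.68665924,  0.16649001],
       [ 0.31087367,  0.61253306,  0.72674673, -1.40420208],
       [ 0.        ,  0.        ,  0.        ,  1.        ]])}
{'fov_y': 43.48808922453419, 'cx': 311.48107108673327, 'cy': 203.60312324484315, 'extrinsics': array([[ 0.01037752, -0.99964611, -0.02449397,  0.06542313],
       [ 0.99129353,  0.00706919,  0.13148064, -0.62779393],
       [-0.13126096, -0.02564515,  0.99101609, -1.34956769],
       [ 0.        ,  0.        ,  0.        ,  1.        ]])}
```

View pics/scene0.png

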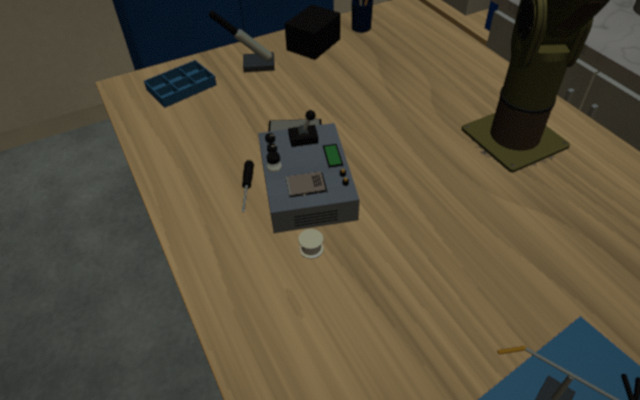

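View pics/top0.png

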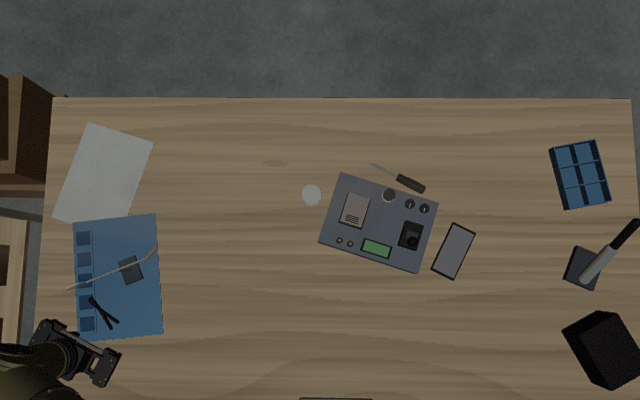

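The scene view shows the supply near (310,175), with its switch at (305,130), its door at (307,183) and the reel at (311,243). In the top view the supply is at (378,222), with its door at (354,210), switch at (411,236), jar at (388,195) and phone at (453,250). The arm is bottom-left. I'll enlarge both views to pick corners.

```bash
python3 - <<'E'
import cv2,numpy as np
a=cv2.imread('pics/top0.png')[150:290,300:480]; b=cv2.imread('pics/scene0.png')[100:260,230:370]
a=cv2.resize(a,None,fx=4.4,fy=4.4,interpolation=cv2.INTER_CUBIC); a=cv2.convertScaleAbs(a,alpha=1.6)
cv2.imwrite('pics/topc.png',a[:600])
b=cv2.convertScaleAbs(cv2.resize(b,None,fx=3.7,fy=3.7,interpolation=cv2.INTER_CUBIC),alpha=1.6)
cv2.imwrite('pics/scenec.png',b)
E
```

```text
(no output)
```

View pics/topc.png

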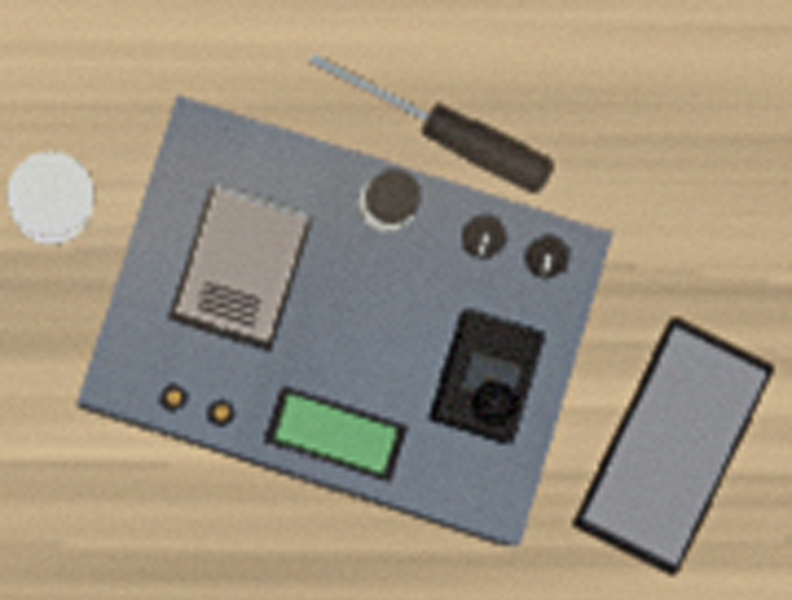

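View pics/scenec.png

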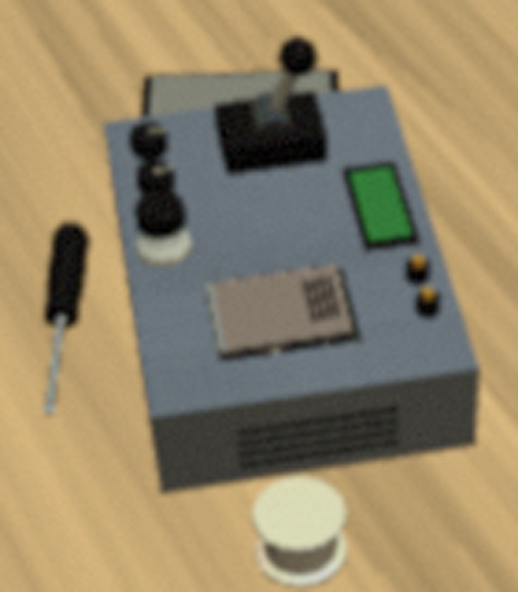

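Top crop: the case's top corners are at (178,97), (611,232), (519,545) and (80,405), with the ribs at (229,303) and the ball at (494,402). In the scene crop they are at (155,415), (108,123), (388,88) and (478,370), with the ribs at (321,297) and the ball at (297,56). The lever leans to the front. I'll fit the pose from both views.

```bash
cat >h.py <<'E'
import numpy as np,cv2
from plant import r
from scipy.spatial.transform import Rotation as R
def ray(d,uv):
    f=200/np.tan(np.radians(d['fov_y'])/2);E=d['extrinsics']
    v=np.array([(uv[0]-d['cx'])/f,-(uv[1]-d['cy'])/f,-1.]);return -E[:3,:3].T@E[:3,3],E[:3,:3].T@v
def onz(d,uv,z):
    o,v=ray(d,uv);return o+v*(z-o[2])/v[2]
def proj(d,p):
    f=200/np.tan(np.radians(d['fov_y'])/2);E=d['extrinsics'];c=E[:3,:3]@p+E[:3,3]
    return np.array([d['cx']+f*c[0]/-c[2],d['cy']-f*c[1]/-c[2]])
def tri(a,ua,b,ub):
    o1,v1=ray(a,ua);o2,v2=ray(b,ub)
    t=np.linalg.lstsq(np.c_[v1,-v2],o2-o1,rcond=None)[0];p,q=o1+t[0]*v1,o2+t[1]*v2
    return (p+q)/2,np.linalg.norm(p-q)
T=lambda u:np.array(u)/4.4+[300-.39,150-.39]
S=lambda u:np.array(u)/3.7+[230-.36,100-.36]
E
python3 - <<'E'
from h import *
np.set_printoptions(precision=4,suppress=True)
t=r.snapshot('top');s=r.snapshot('scene')
L=np.array([[.1,.14],[.1,-.14],[-.1,-.14],[-.1,.14]])
for d,F,us in((t,T,[(178,97),(611,232),(519,545),(80,405)]),(s,S,[(155,415),(108,123),(388,88),(478,370)])):
    W=np.array([onz(d,F(u),.075)[:2] for u in us]);c=W.mean(0)
    H=(L.T@(W-c));a=np.arctan2(H[0,1]-H[1,0],H[0,0]+H[1,1])
    print('centre',c,'yaw',a,np.degrees(a)); Rm=np.array([[np.cos(a),-np.sin(a)],[np.sin(a),np.cos(a)]])
    print('res mm',(W-c-L@Rm.T)*1e3)
    f=lambda x,y:c+Rm@[x,y]
    print('press',f(-.012,.07),'ball',f(-.01-.055*np.sin(.5),-.09),.097+.055*np.cos(.5))
print('ball tri',tri(t,T((494,402)),s,S((297,56))))
print('ribs tri',tri(t,T((229,303)),s,S((321,297))))
st=r.get_state();print(R.from_quat(st['eef_rot']).as_matrix())
E
```

```text
centre [ 0.5746 -0.1099] yaw -0.30080151157778995 -17.234657084562933
res mm [[-0.2437 -1.1799]
 [ 0.0977  1.2132]
 [ 0.6877  1.2907]
 [-0.5416 -1.324 ]]
press [ 0.5839 -0.0395] ball [ 0.5132 -0.1851] 0.1452670409039705
centre [ 0.5755 -0.1087] yaw -0.31067819436294436 -17.800549323741794
res mm [[-3.052  -1.349 ]
 [-0.7052  1.3193]
 [ 2.4131  1.2503]
 [ 1.3441 -1.2207]]
press [ 0.5855 -0.0384] ball [ 0.5134 -0.1833] 0.1452670409039705
ball tri (array([ 0.5203, -0.1867,  0.1486]), np.float64(0.001226906775256733))
ribs tri (array([ 0.5825, -0.0382,  0.0852]), np.float64(0.0007008658164765822))
[[-0.0004  0.4258  0.9048]
 [-0.001   0.9048 -0.4258]
 [-1.     -0.001   0.0001]]
```

Call:
{"name": "drive_tool", "arguments": {
  "deltas": [
    [[-3.9, 0, 0], [0, 0, 0], 0],
    [[-3.9, 0, 0], [0, 0, 0], 0],
    [[0, 0, 0], [0, -3.0, 2.5], 0],
    [[0, 0, 0], [0, -3.0, 2.5], 0],
    [[0, 0, 0], [0, -3.0, 2.5], 0],
    [[0, 0, 0], [0, -3.0, 2.5], 0],
    [[0, 0, 0], [0, -3.0, 2.5], 0],
    [[0, 0, 0], [0, -3.0, 2.5], 0],
    [[0, 0, 0], [0, -3.0, 2.5], 0],
    [[0, 0, 0], [0, -3.0, 2.5], 0],
    [[0, 0, 0], [0, -3.0, 2.5], 0],
    [[0, 0, 0], [0, -3.0, 2.5], 0]
  ],
  "force": 10
}}

```text
clock: 1.2
tool_pos: [0.4153, 0.2027, 0.2498]
eef_rot: [0.107, 0.699, -0.107, 0.699]
contact_force: [1.1, -0.2, 0.3]
opening: 0.117
```

Call:
{"name": "drive_tool", "arguments": {
  "deltas": [
    [[0, 0, 0], [0, -3.4, 1.7], 0],
    [[0, 0, 0], [0, -3.4, 1.7], 0],
    [[0, 0, 0], [0, -3.4, 1.7], 0],
    [[0, 0, 0], [0, -3.4, 1.7], 0],
    [[0, 0, 0], [0, -3.4, 1.7], 0],
    [[0, 0, 0], [0, -3.4, 1.7], 0],
    [[0, 0, 0], [0, -3.4, 1.7], 0],
    [[0, 0, 0], [0, -3.4, 1.7], 0],
    [[0, 0, 0], [0, -3.4, 1.7], 0],
    [[0, 0, 0], [0, -3.4, 1.7], 0],
    [[0, 0, 0], [0, 0, 0], 0],
    [[0, 0, 0], [0, 0, 0], 0]
  ]
}}

```text
clock: 2.2
tool_pos: [0.4752, -0.1734, 0.2493]
eef_rot: [0.109, 0.699, -0.109, 0.699]
contact_force: [0.3, 0.8, 0.1]
opening: 0.008
```

Call:
{"name": "drive_tool", "arguments": {
  "deltas": [
    [[0, 0, 0], [2.1, 0, 0], 0],
    [[0, 0, 0], [2.1, 0, 0], 0],
    [[0, 0, 0], [2.1, 0, 0], 0],
    [[0, 0, 0], [2.1, 0, 0], 0],
    [[0, 0, 0], [1.9, 0, 0], 0],
    [[0, 0, 0], [0, 0, 0], 0],
    [[0, 0, 0], [0, 0, 0.7], 0],
    [[0, 0, 0], [0, 0, 0.7], 0],
    [[0, 0, 0], [0, 0, 0.7], 0],
    [[0, 0, 0], [0, 0, 0.7], 0],
    [[0, 0, 0], [0, 0, 0.7], 0],
    [[0, 0, 0], [0, 0, 0.7], 0]
  ]
}}

```text
clock: 3.2
tool_pos: [0.516, -0.1836, 0.1472]
eef_rot: [0.107, 0.699, -0.107, 0.699]
contact_force: [-2.3, 0.6, 2.4]
opening: 0.006
```

```bash
cat >look.py <<'E'
import sys
from h import *
n=sys.argv[1]
a=r.snapshot('top')['color'][150:290,300:480,::-1];b=r.snapshot('scene')['color'][100:240,230:370,::-1]
im=np.hstack([cv2.resize(x,None,fx=2.4,fy=2.4,interpolation=cv2.INTER_CUBIC) if 0 else cv2.resize(x,(int(x.shape[1]*2.4),336),interpolation=cv2.INTER_CUBIC) for x in(a,b)])
cv2.imwrite(f'pics/{n}.png',cv2.convertScaleAbs(im,alpha=1.7))
s=r.get_state();print(s['clock'],s['tool_pos'],s['contact_force'])
E
python3 look.py p1
```

```text
3.3 [ 0.51742778 -0.18388832  0.14706053] [ 0.81425894 -0.01921174 -0.39428899]
```

View pics/p1.png

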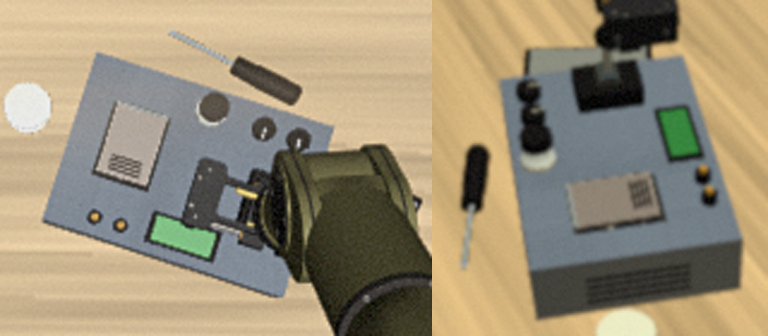

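In the right panel the lever stands about upright, with its ball at (606,37) held by the fingers. The supply hasn't visibly moved. I'll keep pushing.

Call:
{"name": "drive_tool", "arguments": {
  "deltas": [
    [[0, 0, 0], [0, 0, 0.7], 0],
    [[0, 0, 0], [0, 0, 0.7], 0],
    [[0, 0, 0], [0, 0, 0.7], 0],
    [[0, 0, 0], [0, 0, 0.4], 0],
    [[0, 0, 0], [0, 0, 0.2], 0],
    [[0, 0, 0], [0, 0, 0], 0]
  ]
}}

```text
clock: 3.8
tool_pos: [0.542, -0.1915, 0.1465]
eef_rot: [0.107, 0.699, -0.107, 0.699]
contact_force: [0.0, -0.9, -0.3]
opening: 0.008
```

Call:
{"name": "drive_tool", "arguments": {
  "deltas": [
    [[0, 0, 0], [0, 0, 0.2], 0],
    [[0, 0, 0], [0, 0, 0.2], 0],
    [[0, 0, 0], [0, 0, 0], 0]
  ]
}}

```text
clock: 4.05
tool_pos: [0.5447, -0.1924, 0.1465]
eef_rot: [0.107, 0.699, -0.107, 0.698]
contact_force: [-2.5, 1.4, -0.3]
opening: 0.006
```

Call:
{"name": "drive_tool", "arguments": {
  "deltas": [
    [[0, 0, 0], [0, 0, 0.2], 0],
    [[0, 0, 0], [0, 0, 0], 0]
  ]
}}

```text
clock: 4.22
tool_pos: [0.545, -0.1925, 0.1464]
eef_rot: [0.107, 0.701, -0.107, 0.697]
contact_force: [-5.9, 2.5, 3.0]
opening: 0.005
```

Call:
{"name": "drive_tool", "arguments": {
  "deltas": [
    [[0, 0, 0], [0, 0, -1.0], 0],
    [[0, 0, 0], [0, 0, -2.0], 0],
    [[0, 0, 0], [-2.7, 0, 0], 0],
    [[0, 0, 0], [-2.7, 0, 0], 0],
    [[0, 0, 0], [-2.7, 0, 0], 0],
    [[0, 0, 0], [0, 3.95, 0], 0],
    [[0, 0, 0], [0, 3.95, 0], 0],
    [[0, 0, 0], [0, 3.95, 0], 0],
    [[0, 0, 0], [0, 3.95, 0], 0],
    [[0, 0, 0], [0, 0, 0], 0],
    [[0, 0, 0], [0, 0, 0], 0]
  ]
}}

```text
clock: 5.13
tool_pos: [0.5673, -0.0297, 0.2283]
eef_rot: [0.106, 0.698, -0.104, 0.7]
contact_force: [0.2, -0.6, -0.0]
opening: 0.008
```

```bash
python3 look.py p2
```

```text
5.2333 [ 0.56596123 -0.03446901  0.22783118] [-0.43376159  0.04338741  0.19110492]
```

View pics/p2.png

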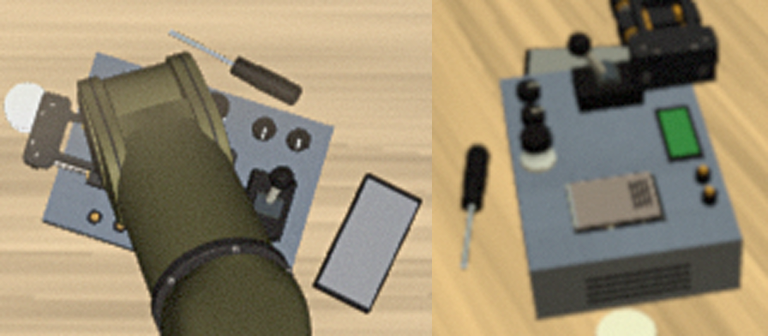

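The ball is now on the rear side, at right panel (579,44) and left panel (282,180). The supply hasn't moved. I'll work out the switch angle and the offset to the press point.

```bash
python3 - <<'E'
from h import *
t=r.snapshot('top');s=r.snapshot('scene')
p,e=tri(t,np.array((282,180))/2.4+[300,150],s,np.array((579-432,44))/2.4+[230,100])
a=-.304;M=np.array([[np.cos(a),-np.sin(a)],[np.sin(a),np.cos(a)]]);c=np.array([.575,-.1095])
loc=M.T@(p[:2]-c);print(p,e,loc,'angle',.5+np.arcsin(np.clip((loc[0]+.01)/.055,-1,1)))
pr=c+M@[-.012,.07];st=r.get_state();print(pr,st['tool_pos'],R.from_quat(st['eef_rot']).inv().apply(np.r_[pr,.083+.011]-st['tool_pos'])*100)
for q in((.0164),(.013)): print(q,proj(t,np.r_[c+M@[q,-.09],.145]),proj(s,np.r_[c+M@[q,-.09],.145]))
E
```

```text
[ 0.56207289 -0.2029902   0.14251442] 0.002742802883972522 [ 0.01565092 -0.09307296] angle 0.9851944769585215
[ 0.58450398 -0.03911766] [ 0.56556377 -0.03561101  0.22773213] [13.37390026  0.25277062  1.90473318]
0.0164 [416.8812121  223.80154792] [291.62867157 118.40670884]
0.013 [416.50067543 225.07051051] [293.02255732 118.22562296]
```

Call:
{"name": "drive_tool", "arguments": {
  "deltas": [
    [[0, 0, 0], [0, 0.25, 1.9], 0],
    [[0, 0, 0], [2.5, 0, 0], 0],
    [[0, 0, 0], [2.5, 0, 0], 0],
    [[0, 0, 0], [2.5, 0, 0], 0],
    [[0, 0, 0], [2.5, 0, 0], 0],
    [[0, 0, 0], [2.0, 0, 0], 0],
    [[0, 0, 0], [0.5, 0, 0], 0],
    [[0, 0, 0], [0, 0, 0], 0],
    [[0, 0, 0], [0, 0, 0], 0]
  ]
}}

```text
clock: 6.08
tool_pos: [0.585, -0.0377, 0.1033]
eef_rot: [0.107, 0.699, -0.107, 0.699]
contact_force: [-0.3, -0.4, 0.6]
opening: 0.006
```

```bash
python3 look.py p3; python3 - <<'E'
from h import *
st=r.get_state();print(st['tool_pos'],R.from_quat(st['eef_rot']).inv().apply(np.array([.5845,-.0391,.094])-st['tool_pos'])*100)
E
```

```text
6.1833 [ 0.58561315 -0.03718361  0.10417275] [0.53006093 1.21909189 0.50230731]
[ 0.58561315 -0.03718361  0.10417275] [ 1.01695997 -0.21706308 -0.05139305]
```

View pics/p3.png

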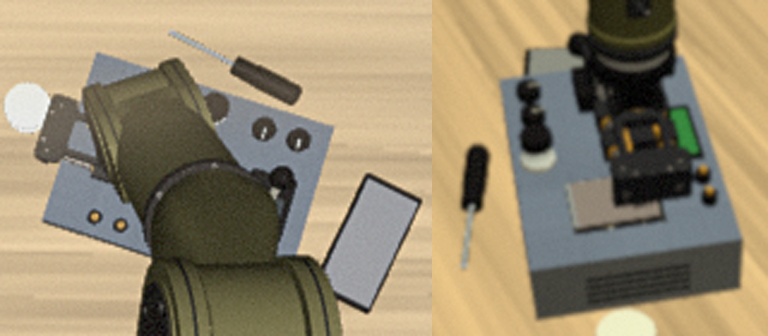

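The gripper is centred over the ribbed end of the door, and the ball, jar and reel are all clear. Now for the press.

Call:
{"name": "drive_tool", "arguments": {
  "deltas": [
    [[0, 0, 0], [0.8, -0.1, 0], 0],
    [[0, 0, 0], [0.2, 0, 0], 0],
    [[0, 0, 0], [0.2, 0, 0], 0],
    [[0, 0, 0], [0.2, 0, 0], 0],
    [[0, 0, 0], [0, 0, 0], 0]
  ]
}}

```text
clock: 6.6
tool_pos: [0.5849, -0.038, 0.0888]
eef_rot: [0.107, 0.698, -0.107, 0.699]
contact_force: [1.3, -0.8, 4.4]
opening: 0.01
```

Call:
{"name": "drive_tool", "arguments": {
  "deltas": [
    [[0, 0, 0], [0.2, 0, 0], 0],
    [[0, 0, 0], [0, 0, 0], 0]
  ]
}}

```text
clock: 6.77
tool_pos: [0.585, -0.038, 0.0873]
eef_rot: [0.107, 0.698, -0.107, 0.7]
contact_force: [-0.3, -1.0, 7.7]
opening: 0.01
```

Call:
{"name": "drive_tool", "arguments": {
  "deltas": [
    [[0, 0, 0], [0.2, 0, 0], 0],
    [[0, 0, 0], [0, 0, 0], 0]
  ]
}}

```text
clock: 6.93
tool_pos: [0.5851, -0.0379, 0.0867]
eef_rot: [0.107, 0.698, -0.107, 0.7]
contact_force: [-2.9, -0.8, 19.1]
opening: 0.003
```

The force has climbed to 19 N and the tool has stalled at full depth, so the door is at its stop. I'll ease off, then retreat up and to the front.

Call:
{"name": "drive_tool", "arguments": {
  "deltas": [
    [[0, 0, 0], [-0.2, 0, 0], 0],
    [[0, 0, 0], [-0.2, 0, 0], 0],
    [[0, 0, 0], [-1.0, 0, 0], 0],
    [[0, 0, 0], [-3.0, 0, -1.0], 0],
    [[0, 0, 0], [-4.0, 0, -1.0], 0],
    [[0, 0, 0], [-4.0, 0, -1.0], 0],
    [[0, 0, 0], [-3.0, 0, -2.0], 0],
    [[0, 0, 0], [0, 0, -3.0], 0],
    [[0, 0, 0], [0, 0, -2.0], 0],
    [[0, 0, 0], [0, 0, 0], 0],
    [[0, 0, 0], [0, 0, 0], 0],
    [[0, 0, 0], [0, 0, 0], 0]
  ]
}}

```text
clock: 7.93
tool_pos: [0.4893, -0.0078, 0.2387]
eef_rot: [0.107, 0.699, -0.107, 0.699]
contact_force: [1.1, -0.6, -0.1]
opening: 0.008
```

```bash
python3 look.py p4
```

```text
8.0333 [ 0.48967813 -0.00798402  0.23842042] [-0.9300362   0.22262254  0.27655433]
```

View pics/p4.png

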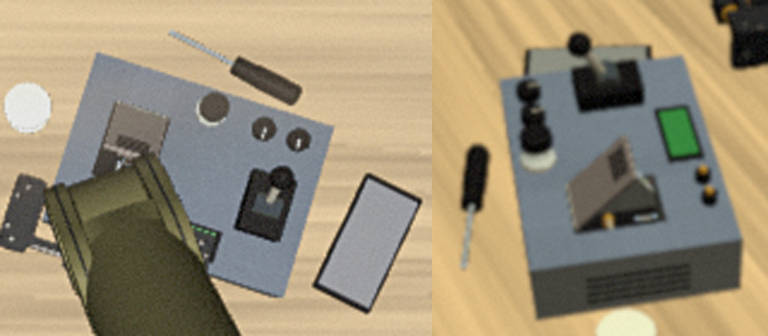

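The door stands open, with its free edge up at right panel (627,138). The lever is still to the rear, and the jar, reel, phone, screwdriver and supply are where they were. I'll let it settle, check the door angle against the projection, and hand in.

Call:
{"name": "drive_tool", "arguments": {
  "deltas": [
    [[0, 0, 0], [0, 0, 0], 0],
    [[0, 0, 0], [0, 0, 0], 0],
    [[0, 0, 0], [0, 0, 0], 0],
    [[0, 0, 0], [0, 0, 0], 0],
    [[0, 0, 0], [0, 0, 0], 0],
    [[0, 0, 0], [0, 0, 0], 0]
  ]
}}

```text
clock: 8.53
tool_pos: [0.4889, -0.0078, 0.2387]
eef_rot: [0.107, 0.699, -0.107, 0.699]
contact_force: [0.3, 0.5, 0.8]
opening: 0.006
```

```bash
python3 - <<'E'
from h import *
s=r.snapshot('scene');a=-.304;c=np.array([.575,-.1095]);M=np.array([[np.cos(a),-np.sin(a)],[np.sin(a),np.cos(a)]])
for q in(.45,.6,.75):
    for y in(.04,.1):
        print(q,y,(proj(s,np.r_[c+M@[.05-.08*np.cos(q),y],.082+.08*np.sin(q)])-[230,100])*2.4+[432,0])
a0=cv2.imread('pics/scene0.png');d=cv2.absdiff(a0,s['color'][:,:,::-1].copy()).max(2)
print('diff screwdriver,reel,case',d[160:215,236:258].mean(),d[228:260,295:328].mean(),d[200:228,270:360].mean())
E
```

```text
0.45 0.04 [641.32326061 145.2677663 ]
0.45 0.1 [652.9674713  188.35298326]
0.6 0.04 [634.8223186 138.0293051]
0.6 0.1 [646.31791842 181.16734918]
0.75 0.04 [626.71251901 131.71139648]
0.75 0.1 [637.99354934 174.91442959]
diff screwdriver,reel,case 3.83801652892562 4.180871212121212 2.7857142857142856
```

```bash
python3 -c "
from plant import r
print(r.finish_job())"
```

```text
the job is handed in; nothing more can be done
None
```

I pushed the toggle switch over to the rear, pressed the fuse door once, and it sprang open. I handed the job in at about 8.6 s, and no verdict was reported.

- **Switch:** I pushed the ball rearward with the closed fingers until the tool stalled at about 6 N. The two camera views then gave an angle of about 0.985 rad, above the 0.88 rad needed.
- **Fuse door:** I pressed its front end once to the stop, at 19 N, then let go and moved the arm up and to the front. The last picture shows the door standing open.
- **Door angle:** The free edge's column in the picture fits 0.75 rad, but its row is about 6 px of the enlarged crop lower, which fits about 0.6 rad. My sighting of the corner was rough, so above 0.6 rad is likely but not certain from this check.
- **Latch:** I could not see the latch follower directly. I infer it let go because the door rose.
- **Surroundings:** The supply, reel and screwdriver areas showed only slight differences from the first scene picture. I judged the jar and phone unmoved by eye only. The arm was clear of everything, with about 1 N of noise on the force reading.

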